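# Latch the card file case

### The job

Shut the end cover of the steel card file case with the draw latch on its top: take the wire bail by its ball ends, drop its cross bar into the catch on the cover draw it back snug under the hook, then swing the lever up, over and back until it has passed centre and lies flat on its base, so that the cover is drawn in tight. The catch has some play, so feel for it; force neither the bail nor the lever (25 N at most); leave the other things on the table where they are.

Things in the scene. Friction and masses are not known exactly. Their poses are not given: they have to be found in the camera images.
- case: Enamelled steel card file case, fixed: x -160 to +116 mm of this frame, 160 wide (y), 110 high, a draw latch along the middle of its top. Origin on the table under the lever's pivot; x points level from the pivot to the catch and end cover, y along the pivots and the bail's bar, z up. Lever pivot 126 above the table. Latch base plate: x -48 to +14, 30 wide, top 120 above the table.
- cover: End cover, the last 72 mm of the case (same width and height), carrying the catch; origin under the face towards the case, axes as the case. Sprung out by 4 mm at the start (origin at x 44 of the case, a rubber seam showing): it yields from about 6 N, 6 N/mm, travel 6 mm. A properly closed latch holds it in by about 4 mm.
- catch (a point): Fixed to the cover: where the catch is at mid-play. Middle of its open mouth in x and y; in z the cross bar's centre when lying on the groove's floor (126 mm above the table). The catch itself is slotted: it starts anywhere within 6 mm of here along the case's x (not reported), slides at about 2 N, and when pulled towards the lever goes to the slot's end, 6 mm from here, then pulls the cover.
- catch_in (a point): Same point, on the shape of the catch: steel block 28 mm wide (y), a cross groove open upwards, mouth 10 mm wide (x -5 to +5 of the block). On the lever's side a hook with a rounded 5 mm thick lip overhangs the groove, top 6.5 mm above this height; on the far side a flat land 12 mm long, 4 mm above it. The bar seats under the lip at x -4.5. On the land it stands 6.5 mm, on the lip 9 mm higher.
- lever (a joint): Flat steel lever (58 mm long from its pivot, 24 wide, 4 thick), rad. 0: leaning to the catch, 0.5 above level; 1.07: upright; 2.64: home at its stop, flat, pointing away from the catch. It stays where left (friction 0.016 N m). With the bail hooked, closing takes up to about 5 N near its end; past centre (about 2.35) it snaps home.
- handle: The outer 40 mm of the lever, the part to push; origin on the lever's pivot, x along the lever to its free end (58 mm), y along the pivot.
- lever_end (a point): Middle of the free end of the lever, 58 mm from its pivot.
- bail: The bail (wire loop). Origin on its pivot on the lever, x along its arms to the cross bar, y along the bar. The pivot is 15 mm from the lever's pivot, 0.3 rad ahead of the lever's direction (the way lever grows). It feels heavy, creeps a few mm in a grip, stays where left (friction 0.008 N m); a bar not drawn under the hook lifts out as the lever swings.
- bail_bar (a point): Middle of the bail's cross bar, 72 mm from the bail's pivot. The bail is a wire loop round the lever: two arms 40 mm apart and a 5 mm cross bar along the case's y with a 10 mm ball on each end, 58 mm over the balls: grip these from above. Lever and bail turning freely, the bar can be carried anywhere 57 to 87 mm from the lever's pivot, in the latch's plane.
- cards: bundle of paper index cards, 66 x 118 x 16 mm, lying on the rear of the case; origin under its middle. Not to be disturbed.
- film_box: brown film carton, 80 x 80 x 40 mm, standing beside the case; origin under its middle. Not to be disturbed.
- stamp: wooden hand stamp, 32 mm wide, 73 mm tall, standing beside the case; origin under its middle. Not to be disturbed.
- stapler: black stapler, 130 x 36 x 45 mm; origin under its middle. Not to be disturbed.
- pen_cup: dark steel cup, 76 mm wide, 95 mm tall; origin under its middle. Not to be disturbed.
- loupe: round glass loupe, 60 mm wide, 36 mm tall; origin under its middle. Not to be disturbed.
- punch: grey hole punch, 100 x 70 x 60 mm; origin under its middle. Not to be disturbed.

How it is judged:
By the outcome, as a careful person would: the job done as asked, in the order asked, and still so for the second after the job is handed in, with the robot touching nothing.
It also fails if it takes over 72 s, if anything falls off the work surface, if the arm or the gripper's body presses on something with over 40 N, if the wrist force passes 120 N, or if a joint passes its speed limit or range.

### The arm

A 7-joint arm with a two-finger parallel gripper is mounted at the origin on the work surface. World frame = base frame: x ahead of the robot, y to its left, z up, the work surface at z = 0. Lengths are in m, angles in rad, forces in N, time in s.
With the tool pointing down it reaches from about 0.425 to 0.875 m from the base axis. Payload 4.7 kg.
Tool frame: the origin (TCP) lies midway between the tips of the shut fingers; the grasp point (between the pads) lies 19 mm behind it; z points along the fingers, y is the line along which they close (so a half turn about z gives the same grasp; the last joint's range is limited). The gripper opens to 87 mm and grips with 3 to 60 N. Pads are 19 mm wide; open, the fingers measure 117 mm over their backs; the gripper's body (75 mm by 190 mm) begins 51 mm behind the grasp point.
Start: joints at [1.276, 0.321, -0.07, 1.45, 0.023, 1.371, -0.057], TCP at [0.198, -0.619, 0.223] pointing down, gripper open.
Joint ranges: [-2.86, 2.86], [-0.3, 2.09], [-1.38, 1.24], [0.06, 2.45], [-1.56, 4.7], [0.09, 2.05], [-2.69, 2.69]. Speed limits (rad/s): [2.57, 2.57, 3.14, 3.14, 3.14, 3.14, 3.14].

### API

Orientations are given as a rotation vector (axis times angle).
In Python, from bench import ctrl gives the robot as it stands. The module is installed in compiled form; this text tells all that it offers.
- The arm moves only by the shell command python3 -m handwheel 'ROWS' [FORCE]. ROWS is JSON, a list of rows, each a list of 7 numbers: the finger opening in m, from 0 to 0.087, then the shift along the tool's x, y, z in m, then the turn, a rotation vector about the tool's x, y, z in degrees. A call has 1 to 12 rows; each row shifts and turns the commanded pose from where the row before left it, along the tool's axes as they then stand; what a row does not reach is not made up. A row lasts 1/8 s, in which the tool goes at most 62.5 mm and 10.7 degrees, less where a joint would pass 70% of its speed; a pose out of reach is approached as far as the arm can. A call is refused whole if a number of a shift passes 0.0625 or a number of a turn 10.7, either way. A call with a gripper value outside its range is refused whole. The fingers move at their own pace and stop on an object; FORCE is the grip in N (left out, the last holds). Time passes only in rows, so rows that do not move let the fingers close. It gives the time, the measured TCP pose, the force, the opening and the grip force at its end, in the units of the state.
- ctrl.get_state(): the state, without advancing time (a new reading comes with each control period).
- ctrl.get_image(name): name is "side" or "top" or "wrist"; returns (picture, depth): 400x640x3 uint8, blue, green, red; 400x640 float32, m along the optical axis (not along the pixel's ray), 0 where there is no reading.
- ctrl.camera_info(name): a dict with "intrinsics" (3x3 intrinsics, pixels), "R" (3x3) and "t" (3): a world point X has camera coordinates R X + t. Camera axes: x right, y down, z forward; pixel columns grow to the right and rows downward; lengths in m; the calibration is good to about 2 mm. The wrist camera is an equidistant fisheye: a pixel r from the principal point sees the ray r / f radians off the axis. A picture is of the moment at which its call begins: read the wrist's pose just before it. camera_info takes no time and is no camera call; for the wrist camera it gives the pose at the moment of the call.
- ctrl.close_job(): hands the job in; it is judged then, once.
The state is a dict: "time": time; "joint_positions": joint angles; "qd": joint speeds; "joint_torque": joint torques, N m; "position": TCP position; "tool_rot": TCP orientation; "ft_force": force on the tool from outside, world axes, zero at the start; "torque": the same for the moment, N m; "grip_width": opening from 0.0 (shut) to 1.0 (fully open); "grip_force": force on a finger pad.
Only numpy, scipy, OpenCV 4.12 (cv2) and the standard library are available. Lean on these libraries where they do the work, as an engineer would, in place of code of your own. Each camera call takes 0.05 s, during which the arm holds its last target. There are 200 camera calls.

## Working session

There is one attempt and no reset: what is moved stays moved. The work goes in short steps, Python scripts to look and compute and a shell command to move; the robot and the scene stay as the last step left them, time stands still between calls to the robot, and variables do not carry over. Pictures are saved under pics/ and viewed, at most 10 in all, crops included, and the job is handed in when it is done.

```bash
mkdir -p pics; python3 - <<'E'
from bench import ctrl
import cv2,numpy as np
s=ctrl.get_state();print({k:np.round(v,3).tolist() for k,v in s.items()})
ims=[]
for n in("top","side"):
    c=ctrl.camera_info(n);print(n,np.round(c["intrinsics"],1).tolist(),np.round(c["R"],3).tolist(),np.round(c["t"],3).tolist())
    p,d=ctrl.get_image(n);cv2.imwrite(f"pics/{n}0.png",p);np.savez(f"{n}0.npz",p=p,d=d)
    print((d>0).mean())
E
```

```text
{'time': 0.0, 'joint_positions': [1.276, 0.322, -0.07, 1.452, 0.023, 1.371, -0.057], 'qd': [-0.002, -0.0, 0.002, -0.001, 0.001, -0.0, 0.0], 'joint_torque': [0.0, -49.128, -0.404, -31.252, -0.064, 0.044, 0.0], 'position': [0.197, -0.619, 0.221], 'tool_rot': [-3.102, -0.483, 0.001], 'ft_force': [-0.801, -0.334, -0.0], 'torque': [-0.041, -0.001, 0.027], 'grip_force': 0.0, 'grip_width': 1.0}
top [[388.6, 0.0, 317.3], [0.0, 388.6, 202.6], [0.0, 0.0, 1.0]] [[-0.02, -1.0, -0.022], [-0.982, 0.023, -0.189], [0.189, 0.018, -0.982]] [0.025, 0.558, 1.238]
0.99594921875
side [[495.4, 0.0, 324.6], [0.0, 495.4, 207.0], [0.0, 0.0, 1.0]] [[0.996, -0.087, -0.007], [-0.06, -0.619, -0.783], [0.064, 0.78, -0.622]] [-0.551, 0.15, 1.577]
0.99585546875
```

View pics/top0.png

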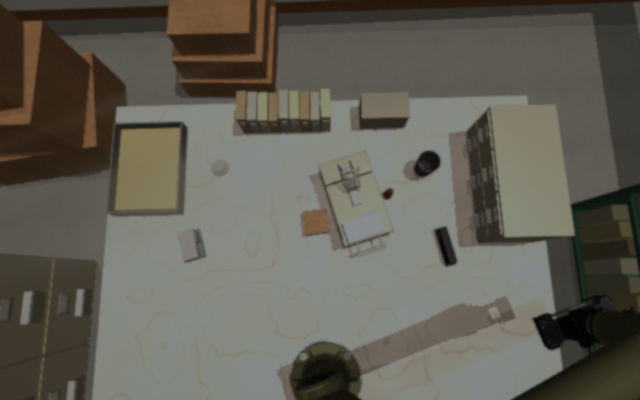

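View pics/side0.png

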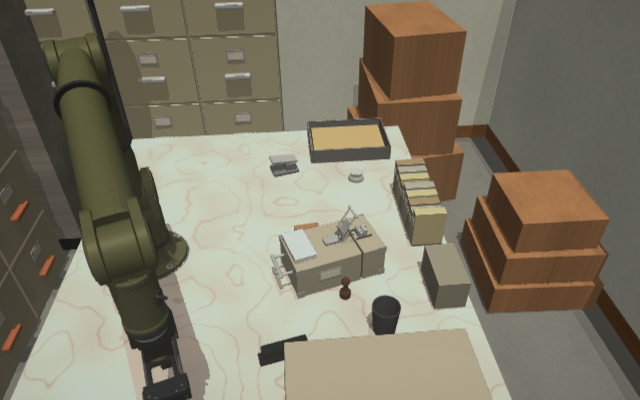

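The top view shows the case at about (355,200), with its cover end at the upper edge and the latch at (349,178). The lever and bail appear to lean towards the cover. Next I measure the case from depth.

```bash
cat > h.py <<'E'
import numpy as np,cv2
from bench import ctrl
def cloud(d,c):
    K,R,t=[np.array(c[k]) for k in("intrinsics","R","t")]
    v,u=np.mgrid[:d.shape[0],:d.shape[1]]
    P=np.stack([(u-K[0,2])/K[0,0]*d,(v-K[1,2])/K[1,1]*d,d],-1)
    return (P-t)@R
def proj(X,c):
    K,R,t=[np.array(c[k]) for k in("intrinsics","R","t")]
    q=(R@np.array(X).T+t[:,None]);q=K@q;return (q[:2]/q[2]).T
E
python3 - <<'E'
from h import *
for n in("top","side"):
    f=np.load(f"{n}0.npz");d=f["d"];P=cloud(d,ctrl.camera_info(n))
    m=(d>0)&(P[...,2]>.1)&(P[...,2]<.118)&(abs(P[...,0]-.55)<.25)&(abs(P[...,1]+.1)<.2)
    k,l,st,_=cv2.connectedComponentsWithStats(m.astype(np.uint8));i=1+st[1:,4].argmax();m=l==i
    print(n,st[i],"z",np.median(P[m][:,2]),"table",np.median(P[(d>0)&(abs(P[...,2])<.02)][:,2]))
    # cards are higher: include all z>.1 for the outline
    m2=(d>0)&(P[...,2]>.1)&(P[...,2]<.22)
    m2&=cv2.dilate(m.astype(np.uint8),np.ones((5,5)))>0
    r=cv2.minAreaRect(P[m][:,:2].astype(np.float32)*1000);print(r,cv2.boxPoints(r).round().tolist())
    p=f["p"];x,y,w,h=st[i][:4];crop=p[y-25:y+h+15,x-15:x+w+15]
    s=min(790/crop.shape[1],590/crop.shape[0]);cv2.imwrite(f"pics/{n}1.png",cv2.convertScaleAbs(cv2.resize(crop,None,fx=s,fy=s,interpolation=cv2.INTER_CUBIC),alpha=1.2));print("crop",x-15,y-25,s)
    # high points
    mh=(d>0)&(P[...,2]>.128)&(P[...,2]<.25)&(abs(P[...,0]-.6)<.2)&(abs(P[...,1]+.08)<.12)
    vs,us=np.where(mh);print(len(us)); print([(u,v,*(P[v,u]*1000).round().astype(int).tolist()) for u,v in list(zip(us,vs))[::max(1,len(us)//25)]])
E
```

```text
top [ 318  150   77   97 2971] z 0.10993164724962565 table 7.671934604360627e-05
((564.0323486328125, -108.72435760498047), (277.3684997558594, 163.14976501464844), 16.37359046936035) [[408.0, -70.0], [454.0, -226.0], [720.0, -148.0], [674.0, 9.0]]
crop 303 125 4.306569343065694
408
[(np.int64(349), np.int64(163), 669, -92, 131), (np.int64(344), np.int64(166), 659, -75, 134), (np.int64(356), np.int64(168), 632, -107, 204), (np.int64(351), np.int64(170), 625, -92, 206), (np.int64(358), np.int64(171), 624, -113, 198), (np.int64(358), np.int64(173), 620, -114, 190), (np.int64(355), np.int64(176), 615, -106, 175), (np.int64(350), np.int64(178), 609, -90, 174), (np.int64(355), np.int64(179), 607, -106, 168), (np.int64(349), np.int64(181), 602, -88, 163), (np.int64(354), np.int64(182), 601, -104, 153), (np.int64(349), np.int64(184), 595, -88, 155), (np.int64(353), np.int64(185), 593, -100, 150), (np.int64(356), np.int64(186), 591, -110, 144), (np.int64(351), np.int64(188), 584, -94, 147), (np.int64(357), np.int64(189), 584, -114, 133), (np.int64(377), np.int64(216), 497, -172, 130), (np.in
[... 1283 characters left out ...]
9), np.int64(225), 589, -84, 146), (np.int64(361), np.int64(225), 657, -71, 129), (np.int64(347), np.int64(226), 610, -106, 159), (np.int64(338), np.int64(227), 586, -90, 144), (np.int64(356), np.int64(227), 640, -85, 134), (np.int64(345), np.int64(228), 604, -110, 155), (np.int64(339), np.int64(229), 588, -94, 139), (np.int64(357), np.int64(229), 643, -88, 129), (np.int64(344), np.int64(230), 601, -113, 151), (np.int64(339), np.int64(231), 587, -105, 141), (np.int64(364), np.int64(231), 662, -99, 130), (np.int64(358), np.int64(232), 644, -103, 130), (np.int64(341), np.int64(234), 592, -117, 139), (np.int64(290), np.int64(236), 444, -101, 130), (np.int64(293), np.int64(248), 451, -151, 128)]
```

View pics/side1.png

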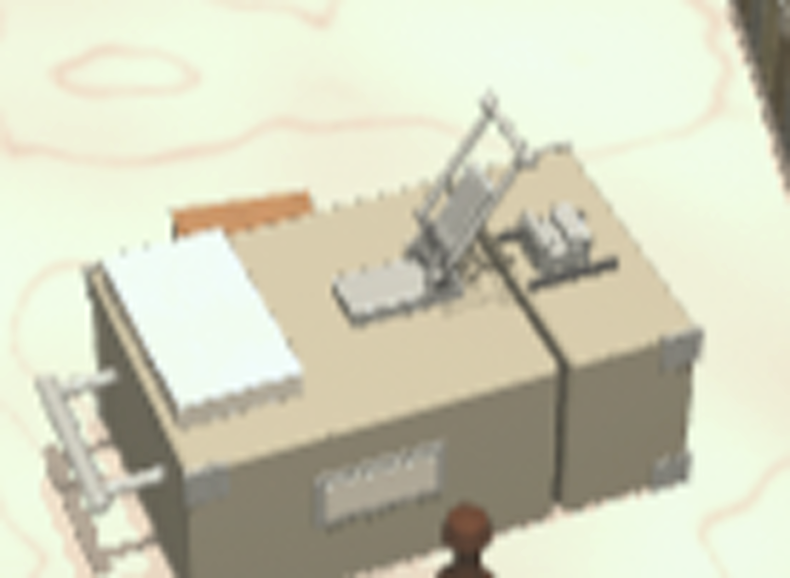

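The side crop shows the lever and bail leaning together towards the cover. The bail's balls are at about (490,100) and (525,160), and the catch is at (558,240). The case yaw is about 16.5° and the pivot is near (0.585, -0.1025). I'll move above it for a close look.

```bash
python3 -m handwheel '[[0.087,0,0,-0.03,0,0,0],[0.087,0.049,-0.034,-0.007,0,0,0],[0.087,0.049,-0.034,-0.007,0,0,0],[0.087,0.049,-0.034,-0.007,0,0,0],[0.087,0.049,-0.034,-0.007,0,0,0],[0.087,0.049,-0.034,-0.007,0,0,0],[0.087,0.049,-0.034,-0.007,0,0,0],[0.087,0.049,-0.034,-0.007,0,0,0],[0.087,0.049,-0.034,-0.007,0,0,0],[0.087,0.049,-0.034,-0.007,0,0,0],[0.087,0.049,-0.034,-0.007,0,0,0],[0.087,0.049,-0.034,-0.007,0,0,0]]'
python3 -m handwheel '[[0.087,0,0,0,0,0,0]]'
python3 - <<'E'
from h import *
s=ctrl.get_state();c=ctrl.camera_info("wrist");print({k:np.round(v,3).tolist() for k,v in c.items()})
p,d=ctrl.get_image("wrist");cv2.imwrite("pics/w0.png",cv2.convertScaleAbs(p,alpha=1.3));np.savez("w0.npz",p=p,d=d,**c,pos=s["position"],rot=s["tool_rot"])
R=c["R"];print("cam",-(np.array(R).T@c["t"]),(d>0).mean())
E
```

```text
time: 1.6
position: [0.5981, -0.0978, 0.3295]
tool_rot: [3.104, 0.482, -0.001]
ft_force: [0.2, -1.2, -0.1]
grip_width: 0.997
grip_force: 0.0
time: 1.72
position: [0.5992, -0.0924, 0.3292]
tool_rot: [-3.098, -0.498, -0.002]
ft_force: [-0.1, -0.1, -0.2]
grip_width: 0.998
grip_force: 0.0
{'intrinsics': [[309.707, 0.0, 321.279], [0.0, 309.707, 199.308], [0.0, 0.0, 1.0]], 'R': [[0.314, -0.949, -0.004], [-0.919, -0.305, 0.248], [-0.237, -0.075, -0.969]], 't': [-0.275, 0.467, 0.628]}
cam [ 0.66475519 -0.07168176  0.49163805] 0.9526171875
```

View pics/w0.png

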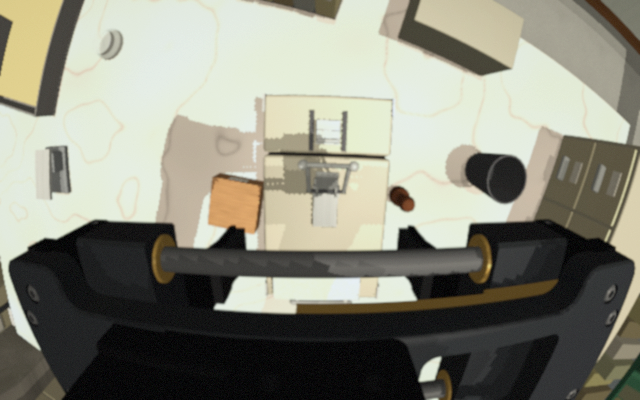

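The wrist view shows the two balls at about (303,165) and (353,165), the base plate at (325,210) and the catch between dark rails at (328,130). Next I turn these into case-frame coordinates.

```bash
cat >> h.py <<'E'
O=np.array([.585,-.1025]);YAW=np.radians(16.5)
def incase(P):
    c,s=np.cos(YAW),np.sin(YAW);q=np.array(P)*1.0
    x=(P[...,0]-O[0]);y=(P[...,1]-O[1]);q[...,0]=c*x+s*y;q[...,1]=-s*x+c*y;return q*1000
def wray(u,v,c):
    K=np.array(c["intrinsics"]);a=(u-K[0,2])/K[0,0];b=(v-K[1,2])/K[1,1];r=np.hypot(a,b)+1e-12
    k=np.tan(r)/r;return np.stack([a*k,b*k,np.ones_like(a*1.)],-1)   # z=1
def wcloud(d,c):
    v,u=np.mgrid[:400,:640];return (wray(u,v,c)*d[...,None]-np.array(c["t"]))@np.array(c["R"])
def onplane(u,v,z,c):   # case mm, at world height z (m)
    R,t=np.array(c["R"]),np.array(c["t"]);D=wray(np.array(u,float),np.array(v,float),c)@R;C=-R.T@t
    return incase(C+D*((z-C[2])/D[...,2])[...,None])
E
python3 - <<'E'
from h import *
f=np.load("w0.npz");c={k:f[k] for k in("intrinsics","R","t")};d=f["d"];P=wcloud(d,c);Q=incase(P)
m=(d>0)&(abs(P[...,2]-.11)<.005)&(abs(Q[...,0])<200)&(abs(Q[...,1])<110)
r=cv2.minAreaRect(Q[m][:,:2].astype(np.float32));print("top",r,np.median(P[m][:,2]))
mc=m&(Q[...,0]>20);print("cover/top y range",[np.percentile(Q[mc][:,1],k) for k in(.3,99.7)],"x max",np.percentile(Q[m][:,0],99.7))
g=f["p"].max(2);
b=(d>0)&(P[...,2]>.185)&(P[...,2]<.25)&(abs(Q[...,1])<45)&(abs(Q[...,0])<100)
q=Q[b];print("bar",len(q),np.median(q,0),q.min(0),q.max(0))
for s in(1,-1):
    e=q[s*q[:,1]>s*np.median(q[:,1])+21] if s>0 else q[q[:,1]<np.median(q[:,1])-21];print("ball",len(e),np.median(e,0),e.min(0),e.max(0))
for u in(318,328,338):
    print(u,[(v,*Q[v,u].round().astype(int)) for v in range(105,160,2)])
x=cv2.resize(cv2.convertScaleAbs(f["p"][90:240,260:400],alpha=1.3),None,fx=4,fy=4,interpolation=cv2.INTER_CUBIC);cv2.imwrite("pics/w0c.png",x)
E
```

```text
top ((-19.228485107421875, 0.21643829345703125), (277.2308654785156, 163.7328643798828), 0.019817762076854706) 0.11013499007976459
cover/top y range [np.float64(-79.61886195791257), np.float64(80.579977150372)] x max 117.86457601423544
bar 466 [ 44.45622672   0.34997837 203.46492326] [ 30.40764212 -28.02535827 185.18213304] [ 49.4431277   29.66744569 207.77504699]
ball 72 [ 44.86627849  24.59239175 205.01706176] [ 32.59426175  21.36958372 186.20455921] [ 48.84604157  29.66744569 207.44348526]
ball 82 [ 44.24769425 -23.70234235 204.86284515] [ 32.12070234 -28.02535827 186.35865122] [ 49.4431277  -20.72200518 207.77504699]
318 [(105, np.int64(106), np.int64(13), np.int64(111)), (107, np.int64(103), np.int64(13), np.int64(110)), (109, np.int64(101), np.int64(13), np.int64(110)), (111, np.int64(98), np.int64(13), np.int64(109)), (113, np.int64(96), np.int64(13), np.int64(109)), (115, np.int64(93), np.int64(13), np.int64(111)), (117, np.int64(91), np.int64(12), np.int64(110)), (119, np.int64(88), np.int64(12), np.int64(110)), (121, np.int64(86), np.int64(12), np.int64(129)), (123, np.int6
[... 3060 characters left out ...]
4(72), np.int64(-12), np.int64(123)), (135, np.int64(70), np.int64(-12), np.int64(123)), (137, np.int64(68), np.int64(-12), np.int64(124)), (139, np.int64(65), np.int64(-12), np.int64(123)), (141, np.int64(63), np.int64(-12), np.int64(132)), (143, np.int64(61), np.int64(-12), np.int64(131)), (145, np.int64(57), np.int64(-13), np.int64(109)), (147, np.int64(55), np.int64(-13), np.int64(110)), (149, np.int64(52), np.int64(-13), np.int64(109)), (151, np.int64(50), np.int64(-13), np.int64(110)), (153, np.int64(47), np.int64(-14), np.int64(109)), (155, np.int64(44), np.int64(-14), np.int64(103)), (157, np.int64(42), np.int64(-14), np.int64(109)), (159, np.int64(40), np.int64(-14), np.int64(109))]
```

View pics/w0c.png

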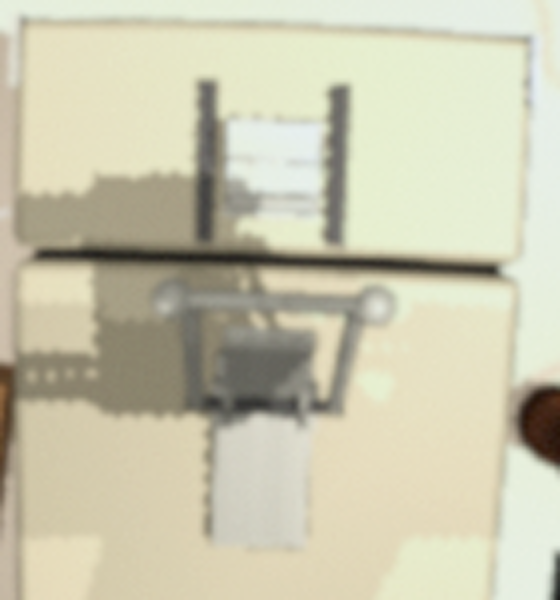

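The crop shows the balls at (170,298) and (378,303). The catch's land is at (275,140), with the mouth line at about (275,180) and the lip at (270,205). In my frame the mouth is centred at x of about 70.5, the bar at (44.5, 0) and z 203. Next I descend with the fingers open around the balls.

```bash
python3 -m handwheel '[[0.087,0.013,0.003,0.02,0,0,1.5],[0.087,0.0138,0.0031,0.03,0,0,0],[0.087,0,0,0.03,0,0,0],[0.087,0,0,0.03,0,0,0],[0.087,0,0,0.015,0,0,0],[0.087,0,0,0,0,0,0]]'
cat > look.py <<'E'
import sys
from h import *
n=sys.argv[1]
s=ctrl.get_state();c=ctrl.camera_info("wrist");p,d=ctrl.get_image("wrist")
np.savez(n+".npz",p=p,d=d,**c)
a=cv2.Rodrigues(np.array(s["tool_rot"]))[0]
print("tcp case",incase(np.array(s["position"])).round(1),"yaw off deg",np.degrees(np.arctan2(a[1,0],a[0,0])-YAW).round(2),"tool z",a[:,2].round(3),"F",np.round(s["ft_force"],1),"w",round(s["grip_width"]*87,1),"gf",s["grip_force"],"t",s["time"])
E
python3 look.py w1; python3 - <<'E'
from h import *
f=np.load("w1.npz");c={k:f[k] for k in("intrinsics","R","t")};d=f["d"];P=wcloud(d,c);Q=incase(P)
b=(d>0)&(P[...,2]>.19)&(P[...,2]<.215)&(abs(Q[...,1])<34)&(Q[...,0]>25)&(Q[...,0]<60);q=Q[b]
print(len(q),np.percentile(q,[1,50,99],axis=0).round(1))
for s in(1,-1):
    e=q[s*q[:,1]>22];print(e.shape,np.percentile(e,[1,50,99],axis=0).round(1))
for y0 in(-9,0,9):
    m=(d>0)&(abs(Q[...,1]-y0)<1.5)&(Q[...,0]>50)&(Q[...,0]<100);vs,us=np.where(m)
    o={}
    for v in np.unique(vs):
        k=vs==v;o[v]=Q[v,us[k]].mean(0).round(1)
    print(y0,[(int(v),float(x[0]),float(x[2])) for v,x in o.items()][::2])
cv2.imwrite("pics/w1.png",cv2.resize(cv2.convertScaleAbs(f["p"][20:320,120:520],alpha=1.2),None,fx=2,fy=2,interpolation=cv2.INTER_CUBIC))
E
```

```text
time: 2.52
position: [0.6237, -0.0984, 0.2036]
tool_rot: [-3.111, -0.44, 0.004]
ft_force: [-0.3, -0.4, 0.7]
grip_width: 0.999
grip_force: 0.0
tcp case [ 38.3  -7.1 203.6] yaw off deg -0.4 tool z [-0.002 -0.    -1.   ] F [-0.3 -0.4  0.7] w 86.9 gf 0.0 t 2.525
1123 [[ 36.4 -27.3 191.8]
 [ 45.4   0.5 203.6]
 [ 49.4  27.7 207.1]]
(166, 3) [[ 40.5  22.1 200.9]
 [ 46.   24.7 205.1]
 [ 49.6  28.4 207.1]]
(156, 3) [[ 40.5 -28.2 200.3]
 [ 45.8 -24.6 205.2]
 [ 49.5 -22.3 207.3]]
-9 [(130, 99.7, 110.3), (132, 98.1, 110.4), (134, 96.4, 110.4), (136, 94.8, 110.5), (138, 93.1, 110.0), (140, 91.5, 110.2), (142, 89.8, 110.4), (144, 88.3, 112.0), (146, 87.6, 123.3), (148, 86.6, 130.0), (150, 85.1, 130.8), (152, 83.5, 129.9), (154, 82.1, 130.9), (156, 80.5, 130.6), (158, 78.9, 130.5), (160, 77.3, 130.0), (162, 74.9, 123.6), (164, 73.4, 124.0), (166, 71.8, 123.9), (168, 70.1, 123.2), (170, 68.6, 124.1), (172, 67.0, 123.9), (174, 65.4, 124.1), (176, 65.2, 131.6), (178, 63.8, 132.7), (180, 62.1, 132.0), (182, 60.1, 129.9), (184, 54.3, 109.8), (186, 52.7, 110.1), (188, 51.0, 110.3), (251, 72.3, 287.0), (2
[... 3383 characters left out ...]
 (270, 68.4, 291.3), (272, 67.9, 291.5), (274, 67.0, 290.9), (276, 66.1, 290.6), (311, 65.3, 306.4), (313, 65.4, 307.5), (315, 65.2, 308.0), (317, 65.1, 308.7), (319, 65.4, 309.9), (321, 65.2, 310.4), (323, 65.2, 311.1), (325, 65.3, 312.0), (327, 65.3, 312.8), (329, 65.2, 313.4), (331, 65.2, 314.0), (333, 65.2, 314.8), (335, 65.1, 315.4), (337, 64.5, 315.3), (339, 64.4, 315.9), (341, 64.8, 317.0), (343, 65.3, 318.2), (345, 65.4, 319.0), (347, 65.5, 319.7), (349, 65.7, 320.6), (351, 65.2, 320.6), (353, 65.5, 321.6), (355, 65.3, 322.0), (357, 65.2, 322.5), (359, 65.3, 323.1), (361, 65.2, 323.6), (363, 64.8, 323.8), (365, 65.1, 324.6), (367, 64.6, 324.8), (369, 63.5, 324.4), (371, 63.7, 325.1)]
```

View pics/w1.png

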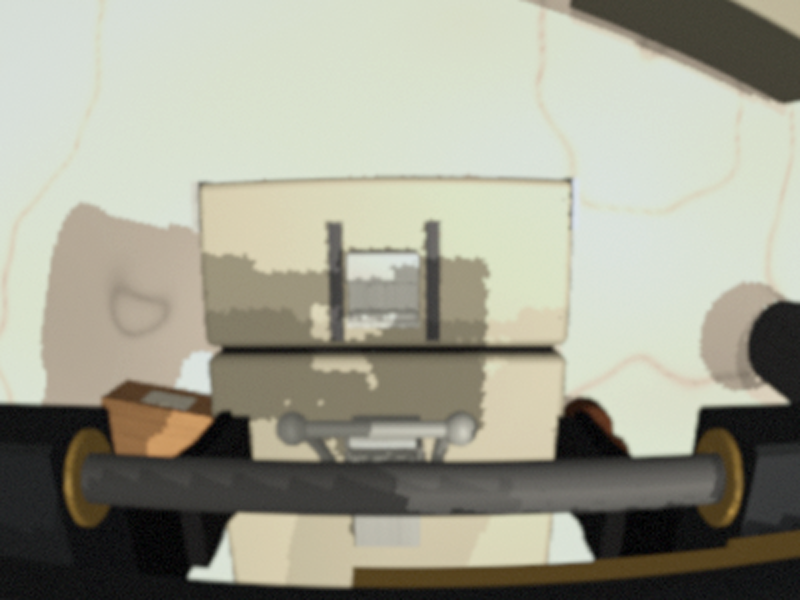

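The balls sit at crop (292,428) and (460,428), left of the midpoint between the fingers, so the tool needs to move about +6 mm in x and 7 mm towards case +y. Before closing, I check how repeatable the readings are.

```bash
python3 look.py t; python3 -m handwheel '[[0.087,0.006,-0.0074,0,0,0,-0.4],[0.087,0,0,0.005,0,0,0],[0.087,0,0,0.005,0,0,0],[0.087,0,0,0,0,0,0]]'; python3 look.py t;  python3 look.py t;python3 look.py w2
```

```text
tcp case [ 39.3  -7.  204.9] yaw off deg -0.37 tool z [ 0. -0. -1.] F [-0.2  0.5  0.4] w 87.1 gf 0.0 t 2.575
time: 3.12
position: [0.628, -0.0886, 0.1938]
tool_rot: [-3.109, -0.453, 0.002]
ft_force: [-0.0, -0.7, 0.2]
grip_width: 1.001
grip_force: 0.0
tcp case [ 45.2   1.1 193.8] yaw off deg 0.09 tool z [-0.001 -0.    -1.   ] F [-0.  -0.7  0.2] w 87.1 gf 0.0 t 3.125
tcp case [ 45.3   1.  194.1] yaw off deg 0.08 tool z [-0.001 -0.    -1.   ] F [ 0.8 -0.2  0.2] w 86.7 gf 0.0 t 3.175
tcp case [ 45.5   1.  194.3] yaw off deg 0.08 tool z [-0. -0. -1.] F [-0.4  0.4 -0. ] w 87.1 gf 0.0 t 3.225
```

Readings repeat well. Now I close gently on the balls and check the side force.

```bash
python3 -m handwheel '[[0.064,0,0,0,0,0,0],[0.064,0,0,0,0,0,0],[0.058,0,0,0,0,0,0],[0.05,0,0,0,0,0,0],[0.05,0,0,0,0,0,0]]' 20; python3 -m handwheel '[[0.05,0,0,0,0,0,0]]'; python3 look.py w3
```

```text
time: 3.9
position: [0.6286, -0.0887, 0.1947]
tool_rot: [3.108, 0.453, 0.001]
ft_force: [-0.2, -0.3, 0.7]
grip_width: 0.642
grip_force: 20.0
time: 4.03
position: [0.6286, -0.0887, 0.1947]
tool_rot: [3.108, 0.453, 0.001]
ft_force: [0.9, -0.6, 0.4]
grip_width: 0.637
grip_force: 20.0
tcp case [ 45.7   0.8 194.7] yaw off deg 0.08 tool z [ 0. -0. -1.] F [ 0.9 -0.6  0.4] w 55.4 gf 20.000043511390686 t 4.025
```

```bash
python3 -m handwheel '[[0.05,0,0,0.005,0,0,0],[0.05,0.001,0,0.006,0,0,0],[0.05,0.004,0,0.004,0,0,0],[0.05,0.004,0,0.004,0,0,0]]'; python3 look.py w4;  python3 -m handwheel '[[0.05,0.004,0,0.006,0,0,0],[0.05,0.004,0,0.006,0,0,0],[0.05,0.003,0,0.007,0,0,0],[0.05,0.003,0,0.007,0,0,0],[0.05,0.001,0,0.007,0,0,0],[0.05,0.001,0,0.007,0,0,0],[0.05,0,0,0,0,0,0]]'; python3 look.py w5
python3 - <<'E'
from h import *
f=np.load("w5.npz");c={k:f[k] for k in("intrinsics","R","t")};d=f["d"];P=wcloud(d,c);Q=incase(P)
for y0 in(-9,0,9):
    m=(d>0)&(abs(Q[...,1]-y0)<1.5)&(Q[...,0]>50)&(Q[...,0]<100)&(Q[...,2]<180);vs,us=np.where(m)
    o={v:Q[v,us[vs==v]].mean(0).round(1) for v in np.unique(vs)}
    print(y0,[(int(v),float(x[0]),float(x[2])) for v,x in o.items()][::2])
cv2.imwrite("pics/w5.png",cv2.resize(cv2.convertScaleAbs(f["p"][50:350,120:520],alpha=1.2),None,fx=2,fy=2,interpolation=cv2.INTER_CUBIC))
E
```

```text
time: 4.58
position: [0.636, -0.0865, 0.1743]
tool_rot: [3.109, 0.453, -0.005]
ft_force: [-1.4, -1.1, 0.5]
grip_width: 0.64
grip_force: 20.0
tcp case [ 53.5   0.9 174.3] yaw off deg 0.07 tool z [-0.003 -0.001 -1.   ] F [-1.4 -1.1  0.5] w 55.7 gf 20.001062750816345 t 4.575
time: 5.5
position: [0.6522, -0.0816, 0.1348]
tool_rot: [3.108, 0.453, -0.001]
ft_force: [0.1, -1.3, -0.1]
grip_width: 0.642
grip_force: 20.0
tcp case [ 70.4   0.9 134.8] yaw off deg 0.1 tool z [-0.001 -0.    -1.   ] F [ 0.1 -1.3 -0.1] w 55.8 gf 20.00024378299713 t 5.5
-9 [(186, 99.6, 109.9), (188, 98.3, 110.0), (190, 97.2, 110.7), (192, 95.9, 110.4), (194, 94.5, 110.1), (196, 93.2, 110.0), (198, 91.9, 109.9), (200, 90.7, 110.1), (202, 89.4, 110.4), (204, 88.0, 110.0), (206, 88.0, 114.5), (208, 88.3, 119.9), (210, 87.9, 122.9), (212, 88.2, 127.8), (214, 87.7, 130.0), (216, 86.6, 130.2), (218, 85.3, 129.9), (220, 84.3, 130.5), (222, 83.1, 130.6), (224, 81.7, 130.1), (226, 80.6, 130.2), (228, 79.3, 130.1), (230, 78.1, 130.0), (232, 76.9, 130.3), (234, 73.0, 123.4), (236, 72.0, 124.0), (238, 70.8, 124.3), (240, 69.3, 1
[... 732 characters left out ...]
48, 64.2, 124.2), (250, 65.8, 130.7)]
9 [(186, 99.6, 110.1), (188, 98.4, 110.4), (190, 97.0, 110.2), (192, 95.7, 110.0), (194, 94.4, 109.9), (196, 93.1, 109.8), (198, 92.0, 110.6), (200, 90.6, 110.1), (202, 89.4, 110.5), (204, 88.1, 110.4), (206, 88.1, 114.9), (208, 88.2, 119.8), (210, 87.9, 122.8), (212, 88.2, 127.9), (214, 87.6, 130.0), (216, 86.6, 130.6), (218, 85.4, 130.3), (220, 84.2, 130.4), (222, 83.0, 130.3), (224, 81.9, 130.6), (226, 80.4, 129.9), (228, 79.5, 130.6), (230, 78.1, 130.4), (232, 76.9, 130.5), (234, 73.0, 123.3), (236, 71.7, 123.3), (238, 70.7, 124.2), (240, 69.4, 124.1), (242, 67.8, 123.3), (244, 66.7, 123.8), (246, 65.1, 123.3), (248, 64.2, 124.2), (250, 65.6, 130.4)]
```

View pics/w5.png

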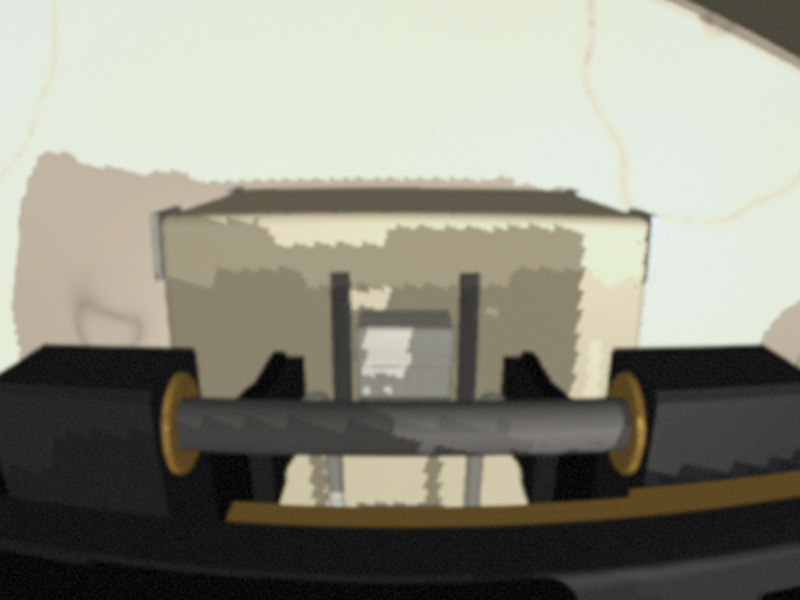

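The view shows the balls just in front of the gripper shaft at (317,397) and (490,397), the catch mouth just beyond it, and the rails inside the balls. Next I check the bar's offset from the TCP and the rails' position.

```bash
python3 - <<'E'
from h import *
f=np.load("w5.npz");c={k:f[k] for k in("intrinsics","R","t")};d=f["d"];P=wcloud(d,c);Q=incase(P)
for s in(1,-1):
    m=(d>0)&(s*Q[...,1]>20)&(s*Q[...,1]<31)&(Q[...,2]>132)&(Q[...,2]<160)&(Q[...,0]>55)&(Q[...,0]<85);print("ball",m.sum(),np.percentile(Q[m],[2,50,98],axis=0).round(1).tolist())
g=f["p"].max(2)
for u in (276,288,293,355,360,): print(u,[(v,*Q[v,u].round(0).astype(int).tolist(),int(g[v,u])) for v in (196,205,215,225,235)])
E
```

```text
ball 237 [[70.0, 21.4, 134.9], [78.7, 28.6, 145.0], [81.3, 30.9, 159.1]]
ball 275 [[71.8, -30.9, 135.0], [80.3, -27.5, 145.1], [81.5, -21.5, 159.6]]
276 [(196, 93, 29, 111, 116), (205, 87, 29, 110, 116), (215, 81, 30, 110, 116), (225, 74, 30, 109, 116), (235, 67, 30, 111, 116)]
288 [(196, 94, 21, 113, 47), (205, 88, 21, 114, 47), (215, 82, 21, 114, 47), (225, 75, 22, 114, 48), (235, 68, 22, 114, 49)]
293 [(196, 94, 18, 112, 61), (205, 88, 18, 112, 54), (215, 82, 18, 113, 52), (225, 75, 18, 113, 50), (235, 69, 19, 114, 50)]
355 [(196, 94, -20, 114, 50), (205, 88, -20, 112, 50), (215, 82, -20, 114, 50), (225, 75, -21, 113, 51), (235, 69, -21, 114, 49)]
360 [(196, 93, -24, 109, 103), (205, 88, -24, 111, 112), (215, 81, -24, 110, 111), (225, 74, -24, 110, 113), (235, 67, -25, 110, 114)]
```

```bash
python3 - <<'E'
from h import *
f=np.load("w5.npz");c={k:f[k] for k in("intrinsics","R","t")};d=f["d"];P=wcloud(d,c);Q=incase(P)
m=(d>0)&(abs(Q[...,1]-.3)<26)&(Q[...,2]>134)&(Q[...,2]<160)&(Q[...,0]>55)&(Q[...,0]<90)
vs,us=np.where(m);print(len(us),[(u,v,*Q[v,u].round(1).tolist()) for u,v in zip(us,vs)][::3])
E
```

```text
74 [(np.int64(276), np.int64(246), 73.2, 25.2, 142.6), (np.int64(279), np.int64(246), 72.9, 23.7, 141.8), (np.int64(364), np.int64(246), 72.6, -22.9, 140.9), (np.int64(367), np.int64(246), 72.5, -24.6, 140.9), (np.int64(277), np.int64(247), 72.5, 24.7, 142.5), (np.int64(280), np.int64(247), 73.0, 22.9, 143.6), (np.int64(283), np.int64(247), 72.5, 21.4, 142.4), (np.int64(364), np.int64(247), 72.9, -22.6, 143.1), (np.int64(367), np.int64(247), 73.0, -24.2, 143.4), (np.int64(274), np.int64(248), 72.7, 26.2, 144.2), (np.int64(277), np.int64(248), 73.0, 24.4, 145.0), (np.int64(280), np.int64(248), 73.4, 22.6, 145.7), (np.int64(283), np.int64(248), 72.0, 21.4, 142.5), (np.int64(360), np.int64(248), 72.3, -20.5, 143.0), (np.int64(363), np.int64(248), 73.2, -21.8, 145.0), (np.int64(366), np.int64(248), 73.2, -23.4, 145.1), (np.int64(369), np.int64(248), 72.5, -25.3, 143.6), (np.int64(276), np.int64(249), 72.9, 24.8, 146.0), (np.int64(279), np.int64(249), 72.3, 23.4, 144.5), (np.int64(282), np.int64(249), 72.5, 21.7, 145.0), (np.int64(285), np.int64(249), 71.8, 20.3, 143.4), (np.int64(360), np.int64(249), 72.5, -20.2, 144.7), (np.int64(363), np.int64(249), 72.0, -22.0, 143.6), (np.int64(366), np.int64(249), 72.5, -23.5, 144.8), (np.int64(369), np.int64(249), 72.6, -25.1, 145.1)]
```

The bar is at about x 68 and z 143, and the mouth is centred at 71. I shift +3 mm in x and descend while feeling for contact.

```bash
python3 -m handwheel '[[0.05,0.003,0,0,0,0,0],[0.05,0,0,0.004,0,0,0],[0.05,0,0,0.003,0,0,0],[0.05,0,0,0,0,0,0]]'; for i in 1 2 3; do :; done; python3 -m handwheel '[[0.05,0,0,0.003,0,0,0],[0.05,0,0,0,0,0,0]]'; python3 -m handwheel '[[0.05,0,0,0.003,0,0,0],[0.05,0,0,0,0,0,0]]'; python3 look.py w6
```

```text
time: 6.05
position: [0.6557, -0.0805, 0.1285]
tool_rot: [3.108, 0.453, 0.001]
ft_force: [1.1, -1.0, 0.1]
grip_width: 0.643
grip_force: 20.0
time: 6.3
position: [0.6556, -0.0808, 0.1255]
tool_rot: [3.108, 0.454, 0.001]
ft_force: [2.7, -3.2, -0.5]
grip_width: 0.643
grip_force: 20.0
time: 6.55
position: [0.6553, -0.0809, 0.1223]
tool_rot: [3.108, 0.453, -0.0]
ft_force: [2.6, -4.1, -0.4]
grip_width: 0.638
grip_force: 20.0
tcp case [ 73.5   0.8 122.3] yaw off deg 0.1 tool z [-0.    -0.001 -1.   ] F [ 2.6 -4.1 -0.4] w 55.5 gf 20.000200867652893 t 6.55
```

```bash
python3 -m handwheel '[[0.05,0,0.0008,0,0,0,0],[0.05,0,0,0,0,0,0]]';  python3 -m handwheel '[[0.05,0,0,0.002,0,0,0],[0.05,0,0,0,0,0,0]]'; python3 look.py w6
```

```text
time: 6.85
position: [0.6553, -0.081, 0.1225]
tool_rot: [-3.108, -0.453, 0.001]
ft_force: [0.7, -3.0, 0.2]
grip_width: 0.635
grip_force: 20.0
time: 7.1
position: [0.6552, -0.0801, 0.1202]
tool_rot: [-3.107, -0.452, 0.001]
ft_force: [1.9, -2.9, -0.5]
grip_width: 0.635
grip_force: 20.0
tcp case [ 73.7   1.5 120.2] yaw off deg 0.05 tool z [-0.001  0.002 -1.   ] F [ 1.9 -2.9 -0.5] w 55.3 gf 19.999987185001373 t 7.1
```

```bash
python3 -m handwheel '[[0.05,0,0.0008,0.0015,0,0,0],[0.05,0,0,0,0,0,0]]';  python3 -m handwheel '[[0.05,0,0,0.0015,0,0,0],[0.05,0,0,0,0,0,0]]'; python3 look.py w6
```

```text
time: 7.4
position: [0.656, -0.0809, 0.1189]
tool_rot: [-3.108, -0.455, -0.001]
ft_force: [1.5, 0.9, 1.7]
grip_width: 0.643
grip_force: 20.0
time: 7.65
position: [0.6557, -0.0812, 0.1174]
tool_rot: [-3.108, -0.454, 0.0]
ft_force: [0.9, 1.6, 0.4]
grip_width: 0.639
grip_force: 20.0
tcp case [ 73.9   0.4 117.4] yaw off deg 0.14 tool z [-0.     0.001 -1.   ] F [0.9 1.6 0.4] w 55.6 gf 19.9999138712883 t 7.65
```

```bash
cat > balls.py <<'E'
import sys
from h import *
f=np.load(sys.argv[1]+".npz");c={k:f[k] for k in("intrinsics","R","t")};d=f["d"];P=wcloud(d,c);Q=incase(P)
m=(d>0)&(abs(Q[...,1])<26)&(abs(Q[...,1])>20.5)&(Q[...,2]>118)&(Q[...,2]<142)&(Q[...,0]>50)&(Q[...,0]<90)
print("ball front pts",m.sum(),"x,z pct",np.percentile(Q[m][:,[0,2]],[5,50,90,97],axis=0).round(1).tolist() if m.sum() else "")
for y0 in(0,):
    m=(d>0)&(abs(Q[...,1]-y0)<1.5)&(Q[...,0]>30)&(Q[...,0]<95)&(Q[...,2]<150);vs,us=np.where(m)
    print([(int(v),*Q[v,us[vs==v]].mean(0)[[0,2]].round(1).tolist()) for v in np.unique(vs)][::2])
E
python3 -m handwheel '[[0.05,0,0,0.0015,0,0,0],[0.05,0,0,0,0,0,0]]'; python3 look.py w6;python3 balls.py w6
```

```text
time: 7.95
position: [0.6554, -0.0814, 0.1158]
tool_rot: [-3.108, -0.454, 0.001]
ft_force: [-0.7, 2.4, 0.4]
grip_width: 0.643
grip_force: 20.0
tcp case [ 73.5   0.2 115.8] yaw off deg 0.11 tool z [-0.001  0.001 -1.   ] F [-0.7  2.4  0.4] w 55.9 gf 19.999868273735046 t 7.95
ball front pts 122 x,z pct [[50.7, 129.5], [55.3, 131.1], [59.3, 132.4], [60.1, 132.8]]
[(207, 94.8, 110.4), (209, 93.4, 109.8), (211, 92.3, 110.2), (213, 91.0, 109.7), (215, 90.1, 110.5), (217, 88.9, 110.7), (219, 88.3, 112.4), (221, 87.8, 114.4), (223, 88.1, 118.7), (225, 88.3, 122.7), (227, 88.1, 125.1), (229, 88.2, 128.6), (231, 87.7, 130.3), (233, 86.5, 129.9), (235, 85.6, 130.4), (237, 84.5, 130.4), (239, 83.5, 130.6), (241, 82.2, 130.2), (243, 81.1, 130.2), (245, 79.9, 130.0), (247, 78.8, 130.0), (249, 77.8, 130.5), (279, 59.7, 130.0), (281, 43.6, 103.9), (283, 42.7, 105.0), (285, 42.2, 106.6), (287, 41.4, 107.8), (289, 40.7, 109.1), (291, 39.5, 109.6), (293, 38.1, 109.9), (295, 37.1, 110.5), (297, 35.4, 110.2), (299, 33.8, 110.2), (301, 32.1, 110.0)]
```

```bash
cat > arms.py <<'E'
import sys
from h import *
f=np.load(sys.argv[1]+".npz");c={k:f[k] for k in("intrinsics","R","t")};d=f["d"];P=wcloud(d,c);Q=incase(P)
for s in(1,-1):
    m=(d>0)&(abs(s*Q[...,1]-20)<1.2)&(Q[...,2]>118)&(Q[...,2]<160)&(Q[...,0]>10)&(Q[...,0]<62)
    q=Q[m];x,z=q[:,0],q[:,2]
    if len(x)<5: continue
    p=np.polyfit(x,z,1);r=z-np.polyval(p,x);p=np.polyfit(x[abs(r)<2],z[abs(r)<2],1)
    print(s,len(x),"x",x.min().round(1),x.max().round(1),"slope deg",np.degrees(np.arctan(p[0])).round(1),"z at 60,68,71:",np.polyval(p,[60,68,71]).round(1),"at 0:",np.polyval(p,0).round(1))
E
python3 arms.py w6; python3 - <<'E'
from h import *
f=np.load("w6.npz")
cv2.imwrite("pics/w6.png",cv2.resize(cv2.convertScaleAbs(f["p"][170:340,220:430],alpha=1.4),None,fx=3.5,fy=3.5,interpolation=cv2.INTER_CUBIC))
E
```

```text
1 104 x 46.2 60.8 slope deg -10.5 z at 60,68,71: [130.8 129.3 128.7] at 0: 141.9
-1 105 x 46.3 61.0 slope deg -8.7 z at 60,68,71: [131.  129.8 129.4] at 0: 140.2
```

View pics/w6.png

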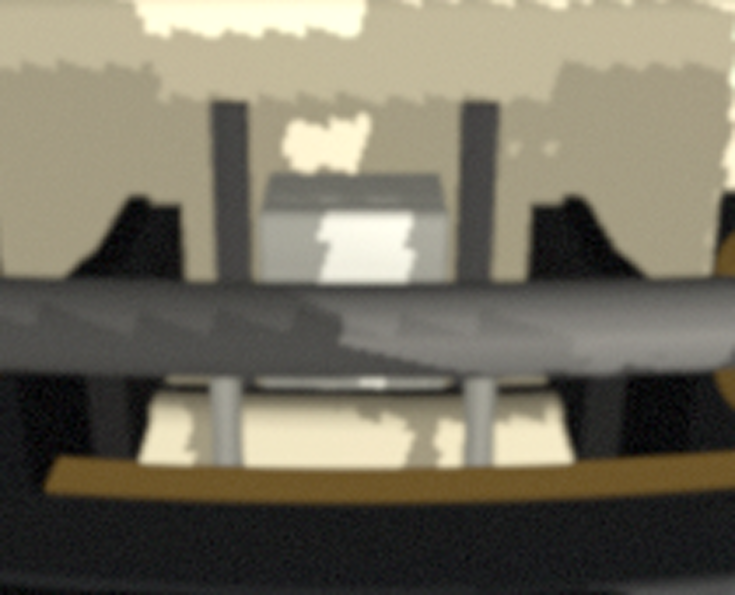

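The view shows the arms running level at (225,420) and (480,420) into the catch. Extrapolating the arms gives a bar centre of about 127 mm, so it lies in the groove (on the land it would be over 132). Now I draw it back, feeling the force.

```bash
python3 -m handwheel '[[0.05,-0.0015,0.0,0,0,0,0],[0.05,-0.0015,0,0,0,0,0],[0.05,0,0,0,0,0,0]]';python3 -m handwheel '[[0.05,-0.0015,-0.0005,0,0,0,0],[0.05,-0.001,0,0,0,0,0],[0.05,0,0,0,0,0,0]]'; python3 look.py w7; python3 arms.py w7;
```

```text
time: 8.38
position: [0.6532, -0.0821, 0.1162]
tool_rot: [-3.108, -0.454, -0.001]
ft_force: [2.0, 4.3, -0.1]
grip_width: 0.641
grip_force: 20.0
time: 8.75
position: [0.6522, -0.0824, 0.1164]
tool_rot: [-3.108, -0.454, -0.007]
ft_force: [6.9, 4.7, -3.2]
grip_width: 0.639
grip_force: 20.0
tcp case [ 70.2   0.2 116.4] yaw off deg 0.12 tool z [ 0.004  0.001 -1.   ] F [ 6.9  4.7 -3.2] w 55.6 gf 19.999484717845917 t 8.75
1 104 x 41.9 57.5 slope deg -8.1 z at 60,68,71: [130.6 129.5 129. ] at 0: 139.1
-1 106 x 42.1 57.5 slope deg -6.9 z at 60,68,71: [130.8 129.9 129.5] at 0: 138.1
```

```bash
python3 balls.py w7
```

```text
ball front pts 79 x,z pct [[50.6, 129.2], [53.7, 130.9], [56.4, 132.2], [56.7, 132.6]]
[(201, 94.8, 110.4), (203, 93.5, 109.9), (205, 92.4, 110.2), (207, 91.2, 110.2), (209, 89.9, 109.8), (211, 88.9, 110.3), (213, 87.7, 110.3), (215, 86.4, 110.1), (217, 85.8, 111.7), (219, 86.1, 116.3), (221, 85.7, 118.8), (223, 85.9, 122.7), (225, 86.2, 127.0), (227, 85.6, 128.4), (229, 85.1, 130.1), (231, 84.2, 130.4), (233, 83.1, 130.4), (235, 82.0, 130.5), (237, 80.7, 129.9), (239, 79.7, 130.3), (241, 78.5, 130.1), (243, 77.5, 130.5), (245, 76.2, 130.0), (247, 75.3, 130.6), (249, 74.0, 130.0), (279, 42.1, 104.9), (281, 42.0, 107.4), (283, 41.2, 108.5), (285, 40.2, 109.2), (287, 39.2, 110.1), (289, 37.8, 110.3), (291, 36.2, 110.1), (293, 34.8, 110.1), (295, 33.3, 110.2), (297, 31.7, 110.0), (299, 30.6, 110.7)]
```

```bash
python3 -m handwheel '[[0.05,-0.001,0.0,0,0,0,0],[0.05,0,0,0,0,0,0]]';python3 -m handwheel '[[0.05,-0.001,-0.0,0,0,0,0],[0.05,0,0,0,0,0,0]]'; python3 look.py w8; python3 arms.py w8; python3 balls.py w8
```

```text
time: 9.05
position: [0.6519, -0.0824, 0.1164]
tool_rot: [-3.108, -0.454, -0.009]
ft_force: [7.8, 3.0, -4.7]
grip_width: 0.644
grip_force: 20.0
time: 9.3
position: [0.651, -0.0823, 0.1161]
tool_rot: [-3.107, -0.454, -0.009]
ft_force: [9.0, 5.2, -5.0]
grip_width: 0.641
grip_force: 20.0
tcp case [ 69.    0.6 116.1] yaw off deg 0.11 tool z [ 0.006  0.002 -1.   ] F [ 9.   5.2 -5. ] w 55.8 gf 19.999263882637024 t 9.3
1 109 x 40.8 56.0 slope deg -8.8 z at 60,68,71: [129.6 128.3 127.9] at 0: 138.8
-1 109 x 41.2 55.9 slope deg -9.2 z at 60,68,71: [129.3 128.  127.5] at 0: 139.1
ball front pts 53 x,z pct [[50.4, 129.2], [52.6, 130.2], [54.9, 131.3], [55.4, 131.4]]
[(199, 94.7, 109.8), (201, 93.5, 109.9), (203, 92.4, 110.1), (205, 91.2, 110.1), (207, 90.1, 110.1), (209, 88.9, 110.2), (211, 87.6, 109.9), (213, 86.7, 110.7), (215, 85.5, 110.6), (217, 85.4, 114.0), (219, 85.3, 117.6), (221, 85.1, 120.3), (223, 85.2, 124.2), (225, 85.5, 128.1), (227, 84.9, 129.7), (229, 84.0, 130.1), (231, 82.7, 129.7), (233, 82.0, 130.6), (235, 80.7, 130.2), (237, 79.7, 130.3), (239, 78.5, 130.1), (241, 77.4, 130.2), (243, 76.3, 130.2), (245, 75.3, 130.3), (247, 74.0, 130.1), (249, 70.1, 123.6), (279, 41.9, 106.4), (281, 41.5, 108.3), (283, 40.4, 108.9), (285, 39.6, 110.0), (287, 38.5, 110.7), (289, 36.9, 110.3), (291, 35.3, 110.1), (293, 34.1, 110.6), (295, 32.4, 110.3), (297, 30.9, 110.3)]
```

The catch has reached its slot end and is loading the cover with about 10 N, with the bar snug at groove height. I ease off, release and lift.

```bash
python3 -m handwheel '[[0.05,0.001,0.0,0,0,0,0],[0.06,0,0,0,0,0,0],[0.07,0,0,0,0,0,0],[0.075,0,0,0,0,0,0],[0.075,0,0,0,0,0,0]]';python3 look.py w9; python3 -m handwheel '[[0.075,0,0.0,-0.015,0,0,0],[0.075,0,0,-0.035,0,0,0],[0.075,0,0,-0.05,0,0,0],[0.06,0,0,-0.04,0,0,0],[0.06,0,0,0,0,0,0],[0.06,0,0,0,0,0,0]]'; python3 look.py w10
python3 - <<'E'
from h import *
f=np.load("w10.npz");c={k:f[k] for k in("intrinsics","R","t")};d=f["d"];P=wcloud(d,c);Q=incase(P)
m=(d>0)&(abs(Q[...,1])<29)&(abs(Q[...,1])>16.5)&(Q[...,2]>119)&(Q[...,2]<200)&(abs(Q[...,0])<95)
vs,us=np.where(m);print(m.sum())
for s in(1,-1):
    k=m&(s*Q[...,1]>21.5);print("ball",k.sum(),np.percentile(Q[k],[3,50,97],axis=0).round(1).tolist())
m=(d>0)&(abs(Q[...,1])<10)&(Q[...,2]>122)&(Q[...,2]<200)&(abs(Q[...,0])<92);vs,us=np.where(m)
print([(int(v),*Q[v,us[vs==v]].mean(0)[[0,2]].round(1).tolist()) for v in np.unique(vs)][::2])
cv2.imwrite("pics/w10.png",cv2.resize(cv2.convertScaleAbs(f["p"][80:380,160:480],alpha=1.3),None,fx=2,fy=2,interpolation=cv2.INTER_CUBIC))
E
```

```text
time: 9.98
position: [0.649, -0.0841, 0.1159]
tool_rot: [3.108, 0.452, -0.001]
ft_force: [-0.1, 0.1, -0.1]
grip_width: 0.846
grip_force: 0.0
tcp case [ 66.6  -0.5 115.9] yaw off deg 0.05 tool z [-0.001 -0.001 -1.   ] F [-0.1  0.1 -0.1] w 73.6 gf 0.0 t 9.975
time: 10.78
position: [0.6492, -0.0833, 0.2562]
tool_rot: [3.108, 0.453, 0.0]
ft_force: [-0.6, -0.5, -0.7]
grip_width: 0.702
grip_force: 0.0
tcp case [6.700e+01 2.000e-01 2.562e+02] yaw off deg 0.1 tool z [ 0. -0. -1.] F [-0.6 -0.5 -0.7] w 61.0 gf 0.0 t 10.775
681
ball 80 [[13.7, 21.5, 127.2], [64.4, 24.0, 130.4], [69.3, 27.7, 136.6]]
ball 91 [[14.5, -28.0, 127.2], [63.3, -23.1, 130.5], [69.2, -21.6, 136.7]]
[(173, 86.0, 123.0), (175, 85.3, 130.3), (177, 83.4, 130.5), (179, 81.4, 130.0), (181, 79.5, 130.0), (183, 77.6, 130.3), (185, 75.6, 130.3), (187, 73.5, 129.4), (189, 70.3, 123.8), (191, 68.2, 123.6), (193, 66.3, 123.8), (195, 65.4, 128.3), (197, 64.1, 131.2), (199, 62.5, 132.5), (201, 60.4, 132.2), (203, 57.8, 130.0), (249, 6.3, 122.6), (280, -7.9, 163.2), (282, -8.5, 166.0), (284, -9.3, 168.4), (286, -10.4, 170.1), (288, -11.0, 172.7), (290, -11.7, 175.3), (292, -10.9, 180.1), (294, -12.1, 181.5), (296, -13.9, 182.0), (298, -16.6, 181.1)]
```

View pics/w10.png

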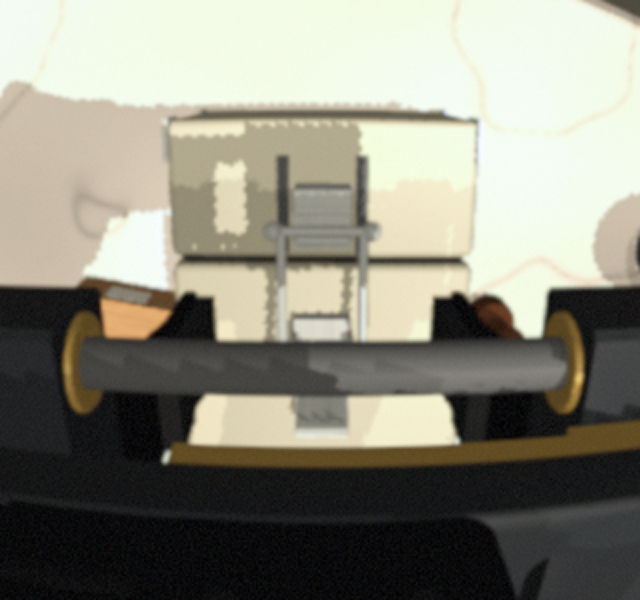

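The balls are at (272,232) and (372,232) in the crop. The bar (x about 64, z about 126) lies under the lip of the catch block, whose mouth is at 68.2, so it is seated. The lever stands at about 1.35 with its top at (320,318). I close the fingers and come down on its catch side.

```bash
python3 -m handwheel '[[0.02,-0.03,0,0,0,0,0],[0,-0.029,0,0,0,0,0],[0,0,0,0,0,0,0],[0,0,0,0.035,0,0,0],[0,0,0,0.035,0,0,0],[0,0,0,0.015,0,0,0],[0,0,0,0,0,0,0]]'; python3 look.py w11;python3 -m handwheel '[[0,-0.004,0,0.001,0,0,0],[0,-0.003,0,0,0,0,0],[0,-0.003,0,0.001,0,0,0],[0,-0.0035,0,0.001,0,0,0],[0,0,0,0,0,0,0]]'; python3 look.py w12
python3 - <<'E'
from h import *
f=np.load("w12.npz");c={k:f[k] for k in("intrinsics","R","t")};d=f["d"];P=wcloud(d,c);Q=incase(P)
for s in(1,-1):
    k=(d>0)&(abs(s*Q[...,1]-25)<4)&(Q[...,2]>119)&(Q[...,2]<150)&(abs(Q[...,0]-65)<20);print("ball",k.sum(),np.percentile(Q[k],[3,50,97],axis=0).round(1).tolist() if k.sum() else 0)
E
```

```text
time: 11.7
position: [0.5924, -0.0998, 0.1698]
tool_rot: [-3.107, -0.454, 0.004]
ft_force: [-0.6, 0.3, 0.3]
grip_width: 0.032
grip_force: 0.0
tcp case [  7.9   0.5 169.8] yaw off deg 0.12 tool z [-0.002  0.001 -1.   ] F [-0.6  0.3  0.3] w 2.8 gf 0.0 t 11.7
time: 12.38
position: [0.5802, -0.1042, 0.1686]
tool_rot: [3.108, 0.453, 0.002]
ft_force: [1.3, 0.5, 2.0]
grip_width: 0.002
grip_force: 1.0
tcp case [ -5.   -0.3 168.6] yaw off deg 0.08 tool z [ 0.001 -0.    -1.   ] F [1.3 0.5 2. ] w 0.2 gf 0.984364144715073 t 12.375
ball 202 [[46.7, 21.0, 127.4], [61.7, 22.9, 129.8], [67.5, 28.2, 131.9]]
ball 169 [[50.0, -28.1, 127.0], [62.4, -23.4, 129.7], [67.6, -21.0, 131.8]]
```

```bash
python3 -m handwheel '[[0,-0.004,0,0.0023,0,0,0],[0,-0.004,0,0.0023,0,0,0],[0,-0.003,0,0.0024,0,0,0],[0,-0.003,0,0.0024,0,0,0],[0,0,0,0,0,0,0]]'; python3 -m handwheel '[[0,-0.0027,0,0.0029,0,0,0],[0,-0.0027,0,0.0029,0,0,0],[0,-0.002,0,0.0033,0,0,0],[0,-0.002,0,0.0033,0,0,0],[0,0,0,0,0,0,0]]'; python3 look.py w13
python3 - <<'E'
from h import *
f=np.load("w13.npz");c={k:f[k] for k in("intrinsics","R","t")};d=f["d"];P=wcloud(d,c);Q=incase(P)
for s in(1,-1):
    k=(d>0)&(abs(s*Q[...,1]-25)<4)&(Q[...,2]>119)&(Q[...,2]<150)&(abs(Q[...,0]-65)<20);print("ball",k.sum(),np.percentile(Q[k],[3,50,97],axis=0).round(1).tolist() if k.sum() else 0)
k=(d>0)&(abs(Q[...,1])<10)&(Q[...,2]>126)&(Q[...,2]<134)&(abs(Q[...,0]-75)<20);print("block xmax",np.percentile(Q[k][:,0],99))
E
```

```text
time: 13.05
position: [0.5658, -0.1083, 0.1581]
tool_rot: [-3.109, -0.453, 0.002]
ft_force: [1.2, -0.4, 2.1]
grip_width: 0.007
grip_force: 1.1
time: 13.68
position: [0.5564, -0.1107, 0.1452]
tool_rot: [-3.108, -0.453, 0.004]
ft_force: [0.2, 1.0, 0.4]
grip_width: 0.007
grip_force: 0.0
tcp case [-29.7   0.3 145.2] yaw off deg 0.08 tool z [-0.002  0.    -1.   ] F [0.2 1.  0.4] w 0.6 gf 0.024245931417681277 t 13.675
ball 226 [[47.1, 21.3, 127.3], [58.1, 23.8, 129.6], [63.3, 28.3, 131.6]]
ball 213 [[47.7, -27.9, 126.6], [58.1, -23.5, 129.6], [63.3, -21.1, 131.8]]
block xmax 81.42407940198025
```

The catch has moved in 4 mm and the force has dropped, so it likely snapped over. I follow it down to confirm it is flat.

```bash
python3 -m handwheel '[[0,-0.0015,0,0.0035,0,0,0],[0,-0.0015,0,0.0035,0,0,0],[0,-0.001,0,0.004,0,0,0],[0,0,0,0.004,0,0,0],[0,0,0,0,0,0,0]]'; python3 look.py w14;  python3 -m handwheel '[[0,0,0,0.0015,0,0,0],[0,0,0,0.001,0,0,0],[0,0,0,0,0,0,0]]'; python3 look.py w14
```

```text
time: 14.35
position: [0.5533, -0.1118, 0.1307]
tool_rot: [-3.108, -0.453, 0.001]
ft_force: [0.0, 0.6, -0.6]
grip_width: 0.007
grip_force: 0.0
tcp case [-3.300e+01  1.000e-01  1.307e+02] yaw off deg 0.1 tool z [-0.001  0.    -1.   ] F [ 0.   0.6 -0.6] w 0.6 gf 0.0 t 14.35
time: 14.78
position: [0.5536, -0.1118, 0.1287]
tool_rot: [3.109, 0.453, -0.0]
ft_force: [-0.9, -0.3, 0.3]
grip_width: 0.007
grip_force: 0.0
tcp case [-32.8  -0.  128.7] yaw off deg 0.1 tool z [-0. -0. -1.] F [-0.9 -0.3  0.3] w 0.7 gf 0.0 t 14.775
```

```bash
python3 -m handwheel '[[0,0,0,0.001,0,0,0],[0,0,0,0.0005,0,0,0],[0,0,0,0,0,0,0]]'; python3 -m handwheel '[[0,0,0,-0.02,0,0,0],[0,0,0,-0.04,0,0,0],[0,0,0,-0.05,0,0,0],[0,-0.03,0,-0.03,0,0,0],[0,-0.04,0,0,0,0,0],[0,0,0,0,0,0,0]]';python3 look.py w15
python3 - <<'E'
from h import *
for n,(p,d) in {"top":ctrl.get_image("top"),"side":ctrl.get_image("side")}.items(): np.savez(n+"2.npz",p=p,d=d);globals()[n]=p
f=np.load("w15.npz");c={k:f[k] for k in("intrinsics","R","t")};d=f["d"];P=wcloud(d,c);Q=incase(P)
m=(d>0)&(abs(Q[...,1])<10)&(Q[...,2]>100)&(Q[...,2]<200)&(abs(Q[...,0])<125);vs,us=np.where(m)
print([(int(v),*Q[v,us[vs==v]].mean(0)[[0,2]].round(1).tolist()) for v in np.unique(vs)][::2])
a=cv2.resize(cv2.convertScaleAbs(f["p"][130:380,180:460],alpha=1.3),None,fx=1.9,fy=1.9,interpolation=cv2.INTER_CUBIC)[:475]
b=cv2.resize(side[180:320,260:400],None,fx=1.9,fy=1.9,interpolation=cv2.INTER_CUBIC);b=cv2.copyMakeBorder(b,0,475-b.shape[0],0,0,cv2.BORDER_CONSTANT)
cv2.imwrite("pics/w15.png",np.hstack([a,b]))
E
```

```text
time: 15.2
position: [0.5538, -0.1119, 0.1283]
tool_rot: [3.108, 0.453, 0.0]
ft_force: [-2.2, 0.7, 6.2]
grip_width: 0.006
grip_force: 3.0
time: 15.95
position: [0.4848, -0.1335, 0.2678]
tool_rot: [3.107, 0.447, -0.0]
ft_force: [-0.4, 0.5, -0.1]
grip_width: 0.004
grip_force: 0.0
tcp case [-104.9   -1.2  267.8] yaw off deg -0.11 tool z [ 0.    -0.002 -1.   ] F [-0.4  0.5 -0.1] w 0.3 gf 0.0 t 15.95
[(0, 95.9, 110.4), (2, 93.5, 110.3), (4, 91.2, 110.1), (6, 81.0, 130.1), (8, 78.8, 130.2), (10, 76.6, 130.2), (12, 74.3, 130.4), (14, 72.1, 130.3), (16, 70.1, 129.7), (18, 70.0, 123.7), (20, 67.9, 123.6), (22, 65.7, 123.6), (24, 62.3, 127.2), (26, 58.5, 132.6), (28, 56.3, 132.6), (30, 54.8, 130.7), (32, 53.5, 128.0), (34, 53.2, 121.5), (36, 53.1, 114.2), (38, 52.0, 110.3), (40, 49.7, 110.6), (42, 47.6, 110.2), (44, 45.6, 109.4), (46, 43.8, 108.0), (48, 41.4, 108.7), (50, 38.8, 110.4), (52, 36.8, 109.8), (54, 34.5, 110.2), (56, 32.4, 109.8), (58, 30.2, 110.2), (60, 28.0, 110.2), (62, 25.9, 110.1), (64, 23.7, 110.5), (66, 21.6, 110.3), (68, 19.5, 110.3), (70, 15.7, 120.0), (72, 13.6, 120.2), (7
[... 708 characters left out ...]
, -59.7, 109.9), (146, -61.7, 110.3), (148, -63.8, 110.1), (150, -65.9, 110.0), (152, -68.0, 110.3), (154, -70.0, 110.2), (156, -72.1, 110.4), (158, -74.3, 110.0), (160, -76.3, 110.5), (162, -78.4, 110.3), (164, -80.5, 110.3), (166, -82.7, 110.1), (168, -84.7, 110.3), (170, -86.6, 111.7), (172, -86.4, 125.8), (174, -88.3, 126.3), (176, -90.4, 126.1), (178, -92.4, 126.1), (180, -94.5, 126.1), (182, -96.5, 126.3), (184, -98.5, 126.3), (186, -100.6, 125.9), (188, -102.6, 126.3), (190, -104.7, 126.0), (192, -106.8, 126.2), (194, -108.9, 126.0), (196, -110.9, 126.1), (198, -113.0, 126.4), (200, -115.0, 126.4), (202, -117.2, 126.0), (204, -119.3, 126.2), (206, -121.5, 125.9), (208, -123.7, 125.8)]
```

View pics/w15.png

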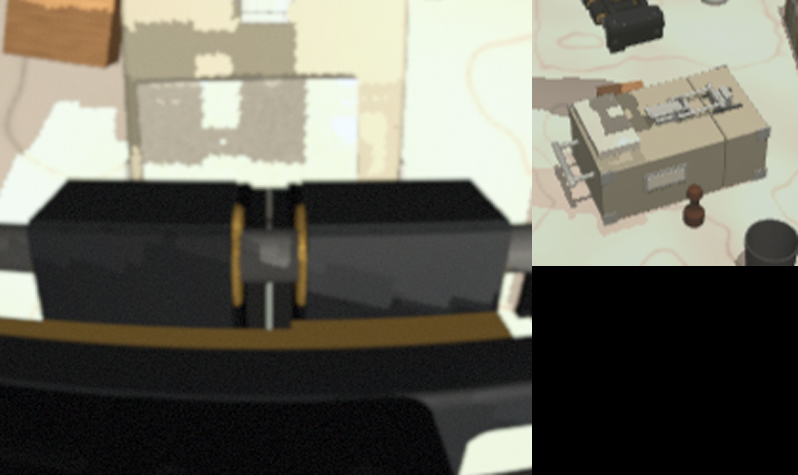

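The lever lies flat: its top reads 128.2 mm along its length, with its end at x -56. The bar is under the lip, the seam in the side inset is thin, and the cards and stamp stand in place. The robot is clear, so I hand in.

```bash
python3 -c "
from bench import ctrl
print(ctrl.close_job())"
```

```text
the job is handed in; nothing more can be done
None
```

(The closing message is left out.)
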